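# Lay the screen frame down on the assembly rest

## Robot

A 6-joint arm with a two-finger parallel gripper is mounted at the origin on the work surface. World frame = base frame: x ahead of the robot, y to its left, z up, the work surface at z = 0. Lengths are in m, angles in rad, forces in N, time in s.
With the tool pointing down it reaches from about 0.4 to 0.925 m from the base axis. Payload 12.5 kg.
Tool frame: the origin (TCP) lies midway between the tips of the shut fingers; the grasp point (between the pads) lies 19 mm behind it (r.tcp_to_grasp is the distance from the TCP to the grasp point, in m); z points along the fingers, y is the line along which they close (so a half turn about z gives the same grasp; the last joint's range is limited). The gripper opens to 95 mm and grips with 3 to 60 N. Pads are 20 mm wide; open, the fingers measure 119 mm over their backs; the gripper's body (75 mm by 180 mm) begins 59 mm behind the grasp point.
Start: joints at [-1.367, 0.491, 1.559, -0, 1.092, -0.106], TCP at [0.191, -0.595, 0.215] pointing down, gripper open.
Joint ranges: [-3.1, 3.1], [-0.84, 2.19], [0.05, 2.79], [-1.13, 4.28], [0.06, 2.93], [-2.69, 2.69]. Speed limits (rad/s): [2.22, 2.22, 2.79, 3.14, 3.14, 3.14].

## Interface

Orientations are given as a 3x3 rotation matrix whose columns are the frame's x, y, z axes.
In Python, from plant import r, kin, sensors, eyes, order gives the robot as it stands. The module is installed in compiled form; this text tells all that it offers. Calls block until the motion is done:
- r.move_to(position, orientation): joint-space move of the TCP to a pose.
- r.move_linear(position, frame=None, speed=0.15): straight line of the TCP; frame=None keeps the orientation; speed is the mean speed in m/s.
- r.move_joints(angles): joint-space move.
- r.command_gripper(opening, squeeze=None): finger opening in m; squeeze is the grip in N (None keeps the last); returns when the fingers have stopped.
- r.dwell(seconds).
- kin.inverse_kinematics(position, orientation): joint angles nearest the present ones, or None.
- sensors.state(): the state.
- eyes.grab_frame(name): name is "side" or "top"; returns a dict with "image" (384x512x3 uint8, red, green, blue), "range_z" (384x512 float32, m along the optical axis (not along the pixel's ray), 0 where there is no reading), "fx", "fy", "cx", "cy" (pixels), "R" (3x3) and "t" (3): a world point X has camera coordinates R X + t. Camera axes: x right, y down, z forward; pixel columns grow to the right and rows downward; lengths in m; the calibration is good to about 2 mm. A picture is of the moment at which its call begins.
A pose or a line that the arm cannot do raises r.PlanningError and nothing moves.
- order.sign_off(): hands the job in; it is judged then, once.
The state is a dict: "time": time; "joints": joint angles; "dq": joint speeds; "joint_torque": joint torques, N m; "position": TCP position; "tool_rot": TCP orientation; "wrist_force": force on the tool from outside, world axes, zero at the start; "ft_torque": the same for the moment, N m; "grip_width": finger opening in m; "grip_force": force on a finger pad.
Only numpy, scipy, OpenCV 4.12 (cv2) and the standard library are available. Lean on these libraries where they do the work, as an engineer would, in place of code of your own. Each camera call takes 0.05 s, during which the arm holds its last target. There are 200 camera calls.

## Task

The bare wooden screen frame stands on end on the raised plywood rest, just in front of the dark stop strip. Tip it over with the fingers, away from the strip, and let it down gently so that it never drops or slams, then push it back until its foot is flush against the strip and it lies flat on the rest with its top overhanging the open end. Only touch and push it: do not lift or carry it or squeeze it hard, and leave the other things on the table alone.

Things in the scene. Friction and masses are not known exactly. Their poses are not given: they have to be found in the camera images.
- rest: Fixed plywood bed. Origin on the table under its centre, z up, x = the way the frame is to be laid (strip to open end). Flat top 80 mm above the table, 18 mm thick, x -82.5 to 82.5, y -85 to 85 mm. Dark wooden stop strip across it at x -82.5 to -67.5 mm, 18 mm high above the bed. Past x = 82.5 mm only the table lies 80 mm below: room for fingers under the frame's overhanging top.
- rest_stop (a point): Middle of the stop strip's face that looks along the rest's +x, at the height of the bed top (rest x = -67.5 mm, z = 80 mm). Axes as the rest's.
- frame: Loose open wooden frame, 0.2 to 0.4 kg: 200 mm high (z), 150 wide (y), 22 thick (x), rails 28 mm wide round an open window. Origin: centre of its underside as it stands; x = the way to tip it (rest's x within 5 degrees). Starts 6 to 15 mm in front of the strip. Past 6 degrees of lean it falls unless held on that side. Flat against the strip, its top 50 mm overhang; slides on the bed at a few newtons.
- frame_top (a point): Centre of the frame's top end face, 200 mm from its underside. Axes as the frame's.
- frame_edge (a point): Middle of the frame's lower front edge, the one it tips about: 11 mm from the origin along the frame's x. Axes as the frame's.
- bottle: Bystander: red plastic bottle with white cap, 54 mm across, 130 mm high, origin at the centre of its underside.
- former: Bystander: flat cork ring lying on the table, 110 mm across, 30 mm high, origin at the centre of its underside.
- jar: Bystander: white jar, 66 mm across, 85 mm high, origin at the centre of its underside.
There are look-alikes about, which are no part of the job. There is more than one size of the frame; the one meant has the size given above.

How it is judged:
At the end, for the whole second after the job is handed in: The frame lies still and flat on the bed (within 3.5 degrees), top towards the open end, the middle of its foot within 5 mm of the stop strip's face, square to it within 4 degrees and within 30 mm of the rest's centre line (angle between frame's own z axis and vertical between 1.51 and 1.63 rad and x of frame_top in the frame of rest above 0.12 m and x of frame in the frame of rest between -0.0715 and -0.0625 m and angle between the z axis of frame and the x axis of rest, either way round below 0.07 rad and y of frame in the frame of rest between -0.03 and 0.03 m and height (world z) of frame between 0.086 and 0.096 m and linear speed of frame below 0.02 m/s); the robot touches nothing.
It fails at once if the frame drops or slams: it turns faster than 2.5 rad/s (angular speed of frame above 2.5 rad/s).
It fails at once if the frame is lifted: its lower front edge rises more than 20 mm off the bed (height (world z) of frame_edge above 0.1 m).
It fails at once if the frame is carried or shoved away: its lower front edge moves more than 90 mm (distance of frame_edge from where it was at the start of the episode above 0.09 m).
It fails at once if the frame is squeezed or pressed with more than 40 N (contact force between the fingers and frame above 40 N).
It fails at once if a bystander is moved more than 15 mm or tipped (distance of any of bottle, former, jar from where it was at the start of the episode above 0.015 m or angle between any of bottle, former, jar's own z axis and vertical above 0.3 rad).
It also fails if it takes over 69 s, if anything falls off the work surface, if the arm or the gripper's body presses on something with over 40 N, if the wrist force passes 120 N, or if a joint passes its speed limit or range.

## Working session

There is one attempt and no reset: what is moved stays moved. The work goes in short steps, each a Python script; the robot and the scene stay as the last script left them, time stands still between calls to the robot, and variables do not carry over. Pictures are saved under pics/ and viewed, at most 10 in all, crops included, and the job is handed in when it is done.

```bash
mkdir -p pics
cat > h.py <<'E'
import numpy as np, cv2
from plant import r,kin,sensors,eyes,order
def grab(n):
    f=eyes.grab_frame(n); return f
def pts(f):
    z=f["range_z"]; v,u=np.mgrid[:384,:512]
    c=np.stack([(u-f["cx"])/f["fx"]*z,(v-f["cy"])/f["fy"]*z,z],-1)
    P=(c-f["t"])@f["R"]; P[z==0]=np.nan; return P
def save(f,n): cv2.imwrite("pics/"+n,cv2.cvtColor(f["image"],cv2.COLOR_RGB2BGR))
E
python3 - <<'E'
from h import *
for n in("side","top"):
    f=grab(n); save(f,n+"0.png"); print(n,f["fx"],f["cx"],-f["R"].T@f["t"],f["R"].tolist())
    np.savez(n+"0.npz",P=pts(f),im=f["image"])
E
```

```text
side 379.41134387305107 253.10354880073916 [-0.02109527  0.60839121  0.73448975] [[-0.7307248403498319, -0.6826476186607495, 0.005782424450009704], [-0.3721509961998408, 0.3912310858125403, -0.8416898915404692], [0.5723153359147197, -0.6171956466394983, -0.5399302640583069]]
top 498.79723968363163 265.8047207654962 [ 0.36695318 -0.02328503  1.26453744] [[-0.01336121397733916, -0.999896398365519, 0.00535448379541456], [-0.9849422553923104, 0.012237911606413044, -0.17244995523983933], [0.17236656144322401, -0.007577998098259237, -0.9850037271203913]]
```

View pics/side0.png

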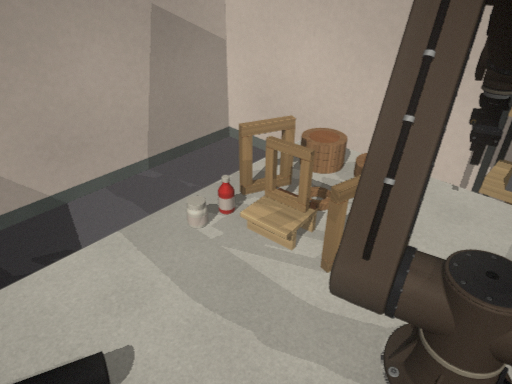

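View pics/top0.png

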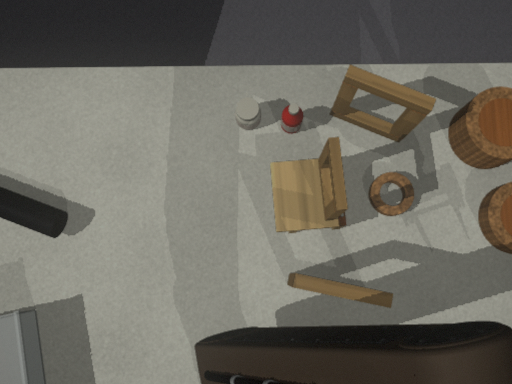

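Side view: the frame on the rest is at (288,175), with larger look-alike frames at (268,155) and (340,220). In the top view the target is at (333,182), look-alikes at (382,103) and (340,290), bottle (292,118), jar (248,113), former (391,193). I choose the one standing on the plywood rest. Next I measure it and take a close crop.

Run:
```python
from h import *
for n,b in(("top",(260,130,100,110)),("side",(235,130,100,115))):
    im=cv2.imread(f"pics/{n}0.png"); x,y,w,h=b
    c=cv2.resize(im[y:y+h,x:x+w],None,fx=4,fy=4,interpolation=cv2.INTER_CUBIC); cv2.imwrite(f"pics/{n}c.png",c)
a=cv2.imread("pics/topc.png");b=cv2.imread("pics/sidec.png");b=cv2.resize(b,(400,440))
cv2.imwrite("pics/crop.png",np.hstack([a[:440],b]))
d=np.load("top0.npz");P=d["P"]; Q=P[130:240,260:360].reshape(-1,3)
for s in("top","side"):
    P=np.load(s+"0.npz")["P"]; Q=P.reshape(-1,3)
    Q=Q[(np.abs(Q[:,0]-P[195,305,0] if s=="top" else Q[:,0]-x0)<.18)&(np.abs(Q[:,1]-(P[195,305,1] if s=="top" else y0))<.2)]
    if s=="top": x0,y0=P[195,305,:2]; print(x0,y0,P[195,305])
    hh=np.histogram(Q[:,2],np.arange(-.01,.32,.01)); print(dict(zip(np.round(hh[1],2).tolist(),hh[0].tolist())))
    for lo,hi in((.072,.088),(.09,.105),(.272,.288)):
        B=Q[(Q[:,2]>lo)&(Q[:,2]<hi)]
        if len(B)>5: print(s,lo,len(B),B[:,2].mean(),cv2.minAreaRect(B[:,:2].astype(np.float32)*1000),cv2.boxPoints(cv2.minAreaRect(B[:,:2].astype(np.float32)*1000)).round().tolist())
```

```text
0.5535822005032389 -0.12664995195775117 [ 0.5535822  -0.12664995  0.07705047]
{-0.01: 8968, 0.0: 6929, 0.01: 57, 0.02: 219, 0.03: 184, 0.04: 19, 0.05: 18, 0.06: 36, 0.07: 2072, 0.08: 1525, 0.09: 109, 0.1: 320, 0.11: 80, 0.12: 22, 0.13: 29, 0.14: 21, 0.15: 28, 0.16: 23, 0.17: 27, 0.18: 27, 0.19: 26, 0.2: 25, 0.21: 24, 0.22: 34, 0.23: 38, 0.24: 40, 0.25: 72, 0.26: 79, 0.27: 529, 0.28: 312, 0.29: 0, 0.3: 0}
top 0.072 3580 0.07956919416040313 ((604.02001953125, -125.53175354003906), (263.25823974609375, 162.17904663085938), 4.212000370025635) [[467.0, -54.0], [479.0, -216.0], [741.0, -197.0], [729.0, -35.0]]
top 0.09 186 0.0987943376834908 ((559.975341796875, -188.16458129882812), (166.52645874023438, 47.137733459472656), 5.025946140289307) [[475.0, -172.0], [479.0, -219.0], [645.0, -204.0], [641.0, -157.0]]
top 0.272 832 0.2793389152177311 ((567.2047729492188, -175.1099090576172), (149.97174072265625, 22.479337692260742), 4.5094757080078125) [[492.0, -170.0], [493.0, -192.0], [643.0, -180.0], [641.0, -158.0]]
{-0.01: 3242, 0.0: 2716, 0.01: 204, 0.02: 208, 0.03: 91, 0.04: 53, 0.05: 42, 0
[... 164 characters left out ...]
22: 83, 0.23: 88, 0.24: 86, 0.25: 147, 0.26: 166, 0.27: 235, 0.28: 92, 0.29: 0, 0.3: 0}
side 0.072 1661 0.07970250382502586 ((602.7359008789062, -122.77143096923828), (266.7236633300781, 164.3997802734375), 5.288430213928223) [[462.0, -53.0], [478.0, -217.0], [743.0, -192.0], [728.0, -29.0]]
side 0.09 279 0.09733078367829626 ((609.72705078125, -173.24957275390625), (275.1432189941406, 74.91263580322266), 16.134037017822266) [[467.0, -175.0], [488.0, -247.0], [752.0, -171.0], [731.0, -99.0]]
side 0.272 289 0.27835771662502173 ((565.356689453125, -174.219970703125), (147.89427185058594, 26.401742935180664), 5.280282020568848) [[491.0, -168.0], [493.0, -194.0], [640.0, -181.0], [638.0, -154.0]]
```

View pics/crop.png

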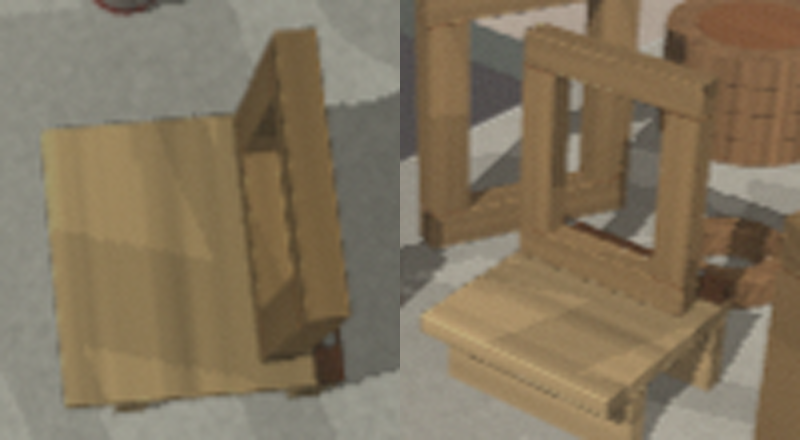

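Crop: the chosen frame stands on the plywood bed with the dark strip visible behind its foot (crop 330,360 left, 715,280 right). Its top measures 150 x 22 mm at z 0.28, so it's the right one. Next I fit the rest and check that the planned path is reachable.

```bash
cat > plan.py <<'E'
from h import *
psi=np.deg2rad(4.6); X=np.array([-np.sin(psi),np.cos(psi),0]); Z=np.array([0,0,1.]); Y=np.cross(Z,X)
C0=np.array([.5667,-.1748,.08])   # frame origin
E0=C0+.011*X
OV=.017
def pose(th,w,sg,phimax=70,a=None,E=E0,ds=0):
    """tool pose straddling frame leaning th (deg) with the front finger on its front face"""
    ph=np.deg2rad(min(th,phimax)); th=np.deg2rad(th)
    t=np.sin(th)*X+np.cos(th)*Z
    tz=-(np.sin(ph)*X+np.cos(ph)*Z); n=np.cos(ph)*X-np.sin(ph)*Z
    p=E+.2*t+(OV-ds)*tz+(-w/2 if a is None else a)*n
    y=sg*n; return p,np.column_stack([np.cross(y,tz),y,tz])
E
python3 - <<'E'
from plan import *
for s in("top","side"):
    P=np.load(s+"0.npz")["P"]
    m=((np.abs(P[...,2]-.08)<.008)).astype(np.uint8)
    n,L,S,c=cv2.connectedComponentsWithStats(m,connectivity=4)
    u,v=(305,195) if s=="top" else (278,215)
    B=P[L==L[v,u]]; R=cv2.minAreaRect(B[:,:2].astype(np.float32)*1000)
    print(s,len(B),B[:,2].mean(),R,cv2.boxPoints(R).round(1).tolist())
    F=P.reshape(-1,3); d=F-C0; q=np.abs(d@Y)<.09
    # frame faces: front/back local x by height
    for lo,hi in((.10,.14),(.15,.19),(.2,.24),(.25,.27)):
        k=q&(F[:,2]>lo)&(F[:,2]<hi)&(np.abs(d@X)<.03); print(lo,k.sum(),np.percentile((d@X)[k],[5,50,95]).round(4))
    k=(F[:,2]>.275)&(F[:,2]<.285)&q&(np.abs(d@X)<.03); print("top",(d@X)[k].min(),(d@X)[k].max(),(d@Y)[k].min(),(d@Y)[k].max())
q0=sensors.state()["joints"]
for sg in(1,-1):
  print(sg)
  for th in(0,20,40,60,70,80,90,94):
    p,R=pose(th,.036,sg); q=kin.inverse_kinematics(p,R); print(th,p.round(3),None if q is None else np.round(q,2))
  for yy in(1,-1):
    R=np.column_stack([np.cross(yy*Y,-Z),yy*Y,-Z]); q=kin.inverse_kinematics(E0+.21*X-.01*Z,R); print("push",None if q is None else np.round(q,2))
E
```

```text
top 3548 0.07956183270456015 ((557.41845703125, -122.94913482666016), (170.686279296875, 150.1822509765625), 4.212000370025635) [[466.79998779296875, -54.29999923706055], [477.79998779296875, -204.10000610351562], [648.0, -191.60000610351562], [637.0, -41.79999923706055]]
0.1 443 [-0.011   0.0018  0.0103]
0.15 105 [-0.0049  0.0099  0.0106]
0.2 103 [-0.0056  0.01    0.0106]
0.25 117 [0.0021 0.0102 0.0107]
top -0.011687836643770145 0.01096134586497396 -0.07547300642224218 0.07451946174647588
side 1635 0.07970703154773591 ((556.2413940429688, -127.45365905761719), (171.8971405029297, 165.09934997558594), 4.793200969696045) [[463.70001220703125, -52.400001525878906], [477.5, -216.89999389648438], [648.7999877929688, -202.5], [635.0, -38.0]]
0.1 424 [-0.0096  0.0083  0.012 ]
0.15 276 [-0.0084  0.0089  0.0118]
0.2 300 [-0.0086  0.0089  0.0118]
0.25 291 [0.0028 0.0098 0.0123]
top -0.012627126647364236 0.01409649396791037 -0.07268130402706026 0.07476019084322194
1
0 [ 0.567 -0.182  0.263] [-0.42  0.4   1.57 -0.    1.17 -2.07]
20 [ 0.562 -0.118  0.258] [-0.17  0.36  1.7  -0.4   1.03 -1.62]
40 [ 0.557 -0.06   0.232] [ 0.09  0.45  1.78 -0.81  1.09 -1.1 ]
60 [ 0.554 -0.015  0.187] [ 0.28  0.64  1.82 -1.09  1.29 -0.7 ]
70 [0.553 0.001 0.16 ] None
80 [0.552 0.01  0.126] None
90 [0.552 0.013 0.091] None
94 [0.552 0.013 0.077] None
push None
push [-0.04  0.58  1.88 -0.    0.68 -0.12]
-1
0 [ 0.567 -0.182  0.263] [-0.42  0.4   1.57 -0.    1.17  1.07]
20 [ 0.562 -0.118  0.258] [-0.17  0.36  1.7  -0.4   1.03  1.52]
40 [ 0.557 -0.06   0.232] [ 0.09  0.45  1.78 -0.81  1.09  2.04]
60 [ 0.554 -0.015  0.187] [ 0.28  0.64  1.82 -1.09  1.29  2.44]
70 [0.553 0.001 0.16 ] None
80 [0.552 0.01  0.126] None
90 [0.552 0.013 0.091] None
94 [0.552 0.013 0.077] None
push None
push [-0.04  0.58  1.88 -0.    0.68 -0.12]
```

```bash
sed -i 's/^OV=.*/OV=.028/; s/phimax=70/phimax=57/' plan.py
python3 - <<'E'
from plan import *
P=np.load("top0.npz")["P"]; 
for n,(u,v) in dict(look=(340,290),jar=(248,106),bottle=(294,108),former=(391,178)).items(): print(n,P[v,u].round(3))
bad=[]
for th in range(0,100,4):
    p,R=pose(th,.042,1); q=kin.inverse_kinematics(p,R)
    if q is None: bad.append(th)
    elif th%12==0: print(th,p.round(3),np.round(q,2))
print(bad)
p,R=pose(0,.042,1,a=-.011,ds=.09); print(p,kin.inverse_kinematics(p,R))
p,R=pose(94,.042,1); print(kin.inverse_kinematics(p+.07*X+.02*Z,R))
E
```

```text
look [ 0.334 -0.175  0.261]
jar [0.779 0.009 0.079]
bottle [ 0.756 -0.102  0.126]
former [ 0.602 -0.35   0.027]
0 [ 0.568 -0.185  0.252] [-0.43  0.42  1.58 -0.    1.14 -2.08]
12 [ 0.565 -0.149  0.253] [-0.28  0.38  1.66 -0.23  1.04 -1.82]
24 [ 0.562 -0.113  0.246] [-0.12  0.38  1.73 -0.49  1.   -1.51]
36 [ 0.559 -0.08   0.231] [ 0.02  0.43  1.78 -0.75  1.04 -1.2 ]
48 [ 0.557 -0.05   0.211] [ 0.15  0.52  1.82 -0.96  1.14 -0.92]
60 [ 0.555 -0.026  0.182] [ 0.24  0.62  1.83 -1.07  1.23 -0.73]
72 [ 0.553 -0.009  0.144] [ 0.27  0.68  1.84 -1.07  1.21 -0.65]
84 [ 0.553 -0.     0.103] [ 0.29  0.75  1.85 -1.09  1.18 -0.58]
96 [ 0.553 -0.     0.061] [ 0.29  0.82  1.85 -1.12  1.15 -0.5 ]
[]
[ 0.5667 -0.1748  0.342 ] [-4.10544313e-01  3.45577148e-01  1.45337185e+00 -4.44089210e-16
  1.34264365e+00 -2.06162579e+00]
[ 0.40334112  0.79685127  1.78066157 -0.99508315  1.24726469 -0.56418064]
```

Run:
```python
from plan import *
s=sensors.state(); print(s["time"],s["grip_width"])
r.move_linear(s["position"]+np.array([0,0,.2]),speed=.2)
p,R=pose(0,.07,1,a=-.011,ds=.13); r.move_to(p,R)
r.command_gripper(.07,5)
for ds in(.05,.0):
    p,R=pose(0,.07,1,a=-.011,ds=ds); r.move_linear(p,R,speed=.08); print(sensors.state()["wrist_force"].round(2))
r.command_gripper(.042,5)
s=sensors.state(); print(s["time"],s["grip_width"],s["grip_force"],s["wrist_force"].round(2),s["position"])
f=grab("side"); save(f,"s1.png"); im=cv2.imread("pics/s1.png")[80:280,200:400]
cv2.imwrite("pics/s1c.png",cv2.resize(im,None,fx=3,fy=3))
```

```text
0.1 0.09547531637851983
[0.16 0.22 0.65]
[-0.36 -0.5  -0.44]
6.5667 0.042099769779236504 0.0 [-0.7   0.27  0.64] [ 0.56669369 -0.17479115  0.25200033]
```

View pics/s1c.png

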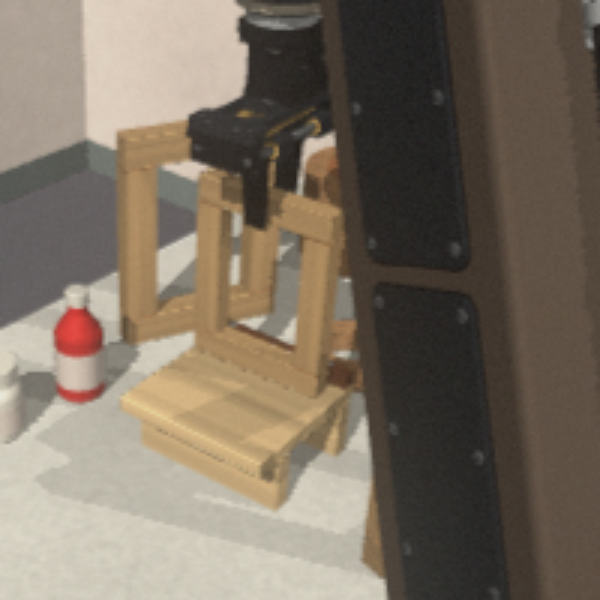

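The fingers straddle the top rail (crop 265,190), front finger in front and no contact yet. Tip slowly.

```bash
cat >> plan.py <<'E'
def lean(f):
    """points of the frame (above bed, wood, not gripper): fit front-back plane -> print local x vs z of side rails"""
    P=pts(f).reshape(-1,3); im=f["image"].reshape(-1,3).astype(int); d=P-C0
    k=(np.abs(np.abs(d@Y)-.06)<.02)&(d@X>-.05)&(d@X<.25)&(P[:,2]>.086)&(P[:,2]<.31)&(im[:,0]-im[:,2]>25)
    return np.column_stack([d@X,d@Y,P[:,2]])[k]
E
python3 - <<'E'
from plan import *
for th in(3,6,8,10,11,12,13,14,16,18,21,25,30):
    p,R=pose(th,.042,1); r.move_linear(p,R,speed=.025)
    s=sensors.state(); print(th,round(s["time"],1),s["wrist_force"].round(2),round(float(s["grip_force"]),2))
f=grab("side"); save(f,"s2.png"); g=grab("top")
cv2.imwrite("pics/s2c.png",np.hstack([cv2.resize(cv2.cvtColor(i,cv2.COLOR_RGB2BGR),(400,400)) for i in(f["image"][80:280,200:400],g["image"][100:250,230:380])]))
for q in(f,g):
    L=lean(q); 
    for lo in np.arange(.09,.29,.04): 
        M=L[(L[:,2]>lo)&(L[:,2]<lo+.02)]; print(round(lo,2),len(M),np.percentile(M[:,0],[5,50,95]).round(3) if len(M) else "")
E
```

```text
3 6.9 [ 0.22 -0.63 -0.67] 0.0
6 7.4 [-0.93 -0.1  -0.19] 0.07
8 7.8 [ 0.98 -1.18  0.15] 0.06
10 8.2 [-0.02  0.45  0.6 ] 0.0
11 8.4 [0.45 0.5  0.89] 0.0
12 8.7 [ 0.23 -0.03  0.14] 0.0
13 9.0 [-0.77 -0.03 -0.51] 0.11
14 9.3 [ 0.08  0.67 -0.6 ] 0.13
16 9.7 [ 0.05  0.86 -0.39] 0.17
18 10.1 [-1.24  0.15 -1.17] 0.2
21 10.6 [ 0.16  0.04 -0.66] 0.25
25 11.2 [0.62 0.91 0.12] 0.32
30 12.0 [ 0.38 -0.53 -0.61] 0.4
0.09 150 [-0.036  0.006  0.024]
0.13 108 [0.02  0.04  0.048]
0.17 105 [0.044 0.062 0.071]
0.21 69 [0.069 0.085 0.095]
0.25 113 [0.091 0.101 0.109]
0.09 249 [-0.036 -0.024  0.005]
0.13 61 [0.014 0.02  0.031]
0.17 62 [0.037 0.043 0.058]
0.21 79 [0.06  0.067 0.083]
0.25 341 [0.084 0.096 0.108]
```

View pics/s2c.png

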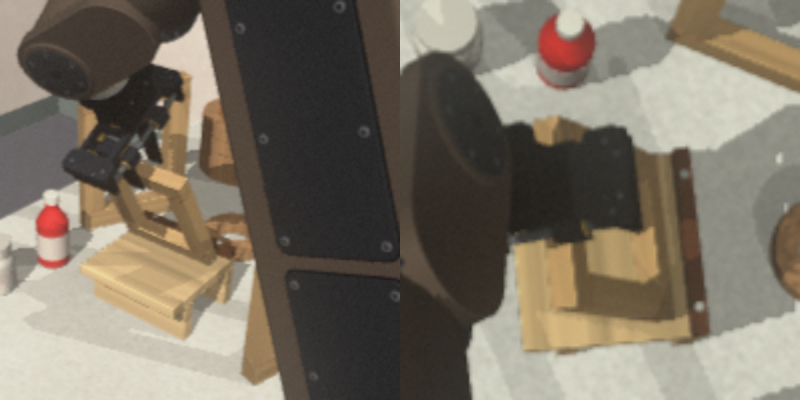

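The picture shows the frame leaning about 30° on the front finger; its foot hasn't moved and the strip is clear at (690,240). Continue lowering.

Run:
```python
from plan import *
def foot(q):
    L=lean(q); a=L[(L[:,2]>.1)]
    out=[]
    for lo in np.arange(.09,.26,.03):
        M=L[(L[:,2]>lo)&(L[:,2]<lo+.015)]
        if len(M)>15: out.append((round(lo+.0075,3),np.percentile(M[:,0],[5,95]).round(3).tolist()))
    return out
for th in(35,40,45,50,54,57,60,63,66,70):
    p,R=pose(th,.042,1); r.move_linear(p,R,speed=.03)
    s=sensors.state(); print(th,round(s["time"],1),s["wrist_force"].round(2),round(float(s["grip_force"]),2))
    if th in(45,57,70): print(foot(grab("side")))
f=grab("side"); g=grab("top")
cv2.imwrite("pics/s3c.png",np.hstack([cv2.resize(cv2.cvtColor(i,cv2.COLOR_RGB2BGR),(400,400)) for i in(f["image"][130:280,220:370],g["image"][100:250,230:380])]))
```

```text
35 12.7 [-1.33  0.4  -0.56] 0.48
40 13.4 [ 0.74  1.01 -0.32] 0.55
45 14.0 [-0.73 -0.3  -1.21] 0.62
[(np.float64(0.098), [-0.035, 0.031]), (np.float64(0.128), [0.026, 0.061]), (np.float64(0.158), [0.06, 0.09]), (np.float64(0.188), [0.087, 0.122]), (np.float64(0.218), [0.117, 0.151])]
50 14.7 [ 0.24 -0.12 -1.86] 0.68
54 15.3 [-0.4   0.75 -1.11] 0.73
57 15.7 [ 0.35  0.65 -1.3 ] 0.75
[(np.float64(0.098), [-0.034, 0.028]), (np.float64(0.128), [0.035, 0.062]), (np.float64(0.158), [0.081, 0.131]), (np.float64(0.188), [0.133, 0.177])]
60 16.3 [ 0.05  0.04 -1.03] 0.69
63 16.8 [-0.61  0.35 -1.57] 0.72
66 17.3 [ 0.03 -0.25 -0.79] 0.76
70 17.9 [-0.41  1.24 -1.39] 0.77
[(np.float64(0.128), [0.063, 0.127]), (np.float64(0.158), [0.166, 0.197])]
```

View pics/s3c.png

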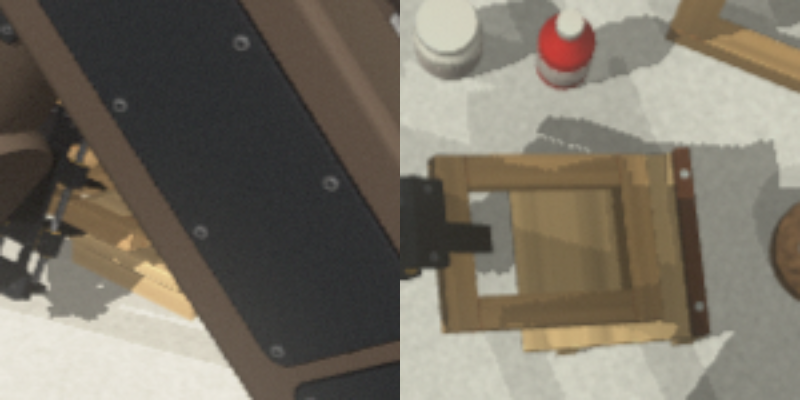

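The picture shows the frame at about 70°, resting on the front finger, its foot still clear of the strip and the bystanders untouched. Lower to flat.

Run:
```python
from plan import *
for th in(73,76,79,82,84,86,88,89,90,91,92,93,94):
    p,R=pose(th,.042,1); r.move_linear(p,R,speed=.025)
    s=sensors.state(); print(th,round(s["time"],1),s["wrist_force"].round(2),round(float(s["grip_force"]),2))
    if th>89 and s["grip_force"]<.02 : break
g=grab("top"); P=pts(g).reshape(-1,3); d=P-C0; k=(np.abs(P[:,2]-.102)<.006)&(np.abs(d@Y)<.09)
print("top face",k.sum(),P[k,2].mean(),np.percentile((d@X)[k],[.5,99.5]),np.percentile((d@Y)[k],[.5,99.5]))
cv2.imwrite("pics/s4c.png",cv2.resize(cv2.cvtColor(g["image"][100:250,200:400],cv2.COLOR_RGB2BGR),(800,600)))
```

```text
73 18.6 [-0.41 -0.05 -1.33] 0.78
76 19.2 [-0.57  0.2  -2.3 ] 0.81
79 19.7 [-0.42  1.17 -0.9 ] 0.82
82 20.3 [ 0.34  0.35 -1.07] 0.82
84 20.7 [-0.2  -0.19 -1.3 ] 0.8
86 21.2 [ 0.69  0.93 -2.04] 0.78
88 21.6 [-0.64 -0.38 -1.14] 0.78
89 21.9 [-1.15 -0.11 -1.63] 0.77
90 22.2 [-0.64 -0.56 -0.76] 0.08
91 22.5 [-0.6   0.52 -0.07] 0.0
top face 3220 0.10122255934189177 [-0.41339667  0.27978466] [-0.07754415  0.08375631]
```

View pics/s4c.png

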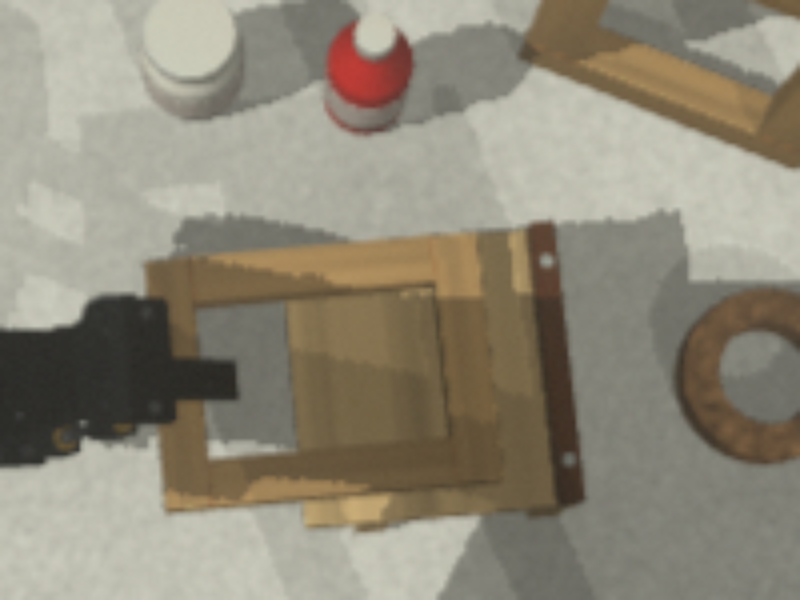

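Flat on the bed, support force gone; the foot is clear of the strip (490–540,350). Back out and set up the push.

```bash
cat >> plan.py <<'E'
RP=np.column_stack([np.cross(-Y,-Z),-Y,-Z])
def topface(g):
    P=pts(g); m=((np.abs(P[...,2]-.102)<.007)).astype(np.uint8); d=P-C0
    m[(np.abs(d@Y)>.1)|(d@X<-.01)|(d@X>.25)]=0   # leave out the strip's top
    n,L,S,c=cv2.connectedComponentsWithStats(m,connectivity=4); i=1+S[1:,4].argmax()
    B=d[L==i]; a=np.column_stack([B@X,B@Y]).astype(np.float32)*1000
    return len(B),P[L==i][:,2].mean(),cv2.minAreaRect(a)
E
python3 - <<'E'
from plan import *
p,R=pose(93,.042,1); r.move_linear(p,speed=.03)
r.move_linear(p-.09*R[:,2],speed=.08); print(sensors.state()["wrist_force"])
q=E0+.28*X; q[2]=.24; r.move_to(q,RP); r.command_gripper(.06,5)
g=grab("top"); print(topface(g)); print(sensors.state()["time"])
q[2]=.076; r.move_linear(q,speed=.1); print(sensors.state()["wrist_force"],sensors.state()["time"])
g=grab("side"); print(topface(g))
E
```

```text
[ 0.47207305 -0.34002699 -0.17313649]
(2944, np.float64(0.1014102051996177), ((109.54944610595703, -1.08734130859375), (199.90570068359375, 151.30491638183594), 0.01925506815314293))
25.7167
[ 0.36741613  0.46404986 -0.13456469] 27.5083
(954, np.float64(0.10113925752024593), ((110.54617309570312, 0.2838897705078125), (152.63507080078125, 204.06820678710938), 89.70543670654297))
```

Run:
```python
from plan import *
def go(x,v): 
    q=C0+x*X; q[2]=.076; r.move_linear(q,speed=v)
go(.23,.06); b=np.mean([sensors.state()["wrist_force"]@X])
x=.23
while x>.180:
    x-=.004 if x>.197 else .001
    go(x,.02); f=[]
    for _ in range(3): f.append(sensors.state()["wrist_force"]@X); r.dwell(.03)
    print(round(x,4),np.mean(f).round(2),end="; ")
    if np.mean(f)>7: break
print(sensors.state()["time"])
g=grab("top"); print(topface(g))
cv2.imwrite("pics/s5c.png",cv2.resize(cv2.cvtColor(g["image"][130:250,230:370],cv2.COLOR_RGB2BGR),(700,600)))
```

```text
0.226 -0.52; 0.222 -0.25; 0.218 -0.46; 0.214 0.48; 0.21 0.14; 0.206 -0.19; 0.202 -0.46; 0.198 0.12; 0.194 0.26; 0.193 0.07; 0.192 1.3; 0.191 4.75; 0.19 12.3; 34.175
(1598, np.float64(0.10132023026326537), ((62.30476379394531, -1.2917556762695312), (151.25550842285156, 144.36656188964844), 89.81771087646484))
```

View pics/s5c.png

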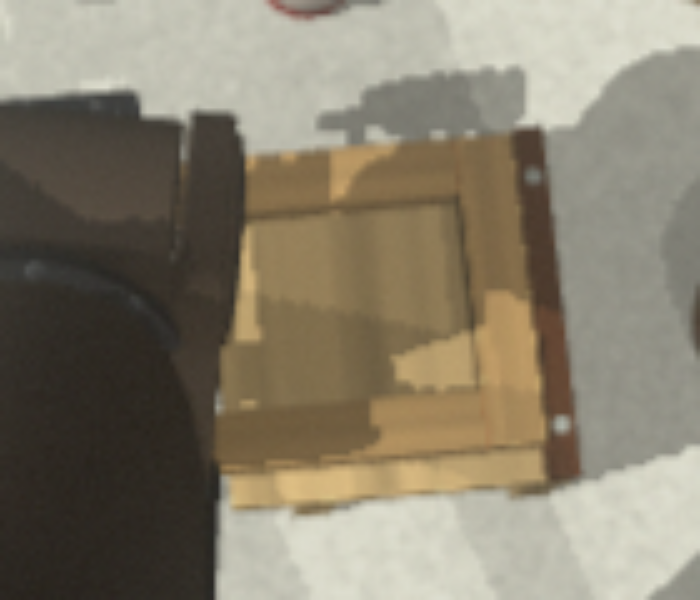

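The foot sits flush against the strip (515–545, 130–460), and the 12 N rise came at the predicted place. Retreat, check once and hand in.

Run:
```python
from plan import *
p=sensors.state()["position"]; r.move_linear(p+.05*X,speed=.05); r.move_linear(p+.06*X+.16*Z,speed=.12)
g=grab("top"); P=pts(g); d=P-C0; k=(np.abs(P[...,2]-.102)<.007)&(np.abs(d@Y)<.1)&(d@X<.25)&(d@X>-.06)
im=g["image"].astype(int); w=k&(im.sum(-1)>0)
print("tops (frame+strip) x:",np.percentile((d@X)[k],[.5,99.5]),"z",P[k][:,2].mean(), sensors.state()["time"],sensors.state()["wrist_force"].round(2))
print(order.sign_off())
```

```text
tops (frame+strip) x: [-0.03662724  0.17718598] z 0.10110012782011778 36.925 [ 0.47 -0.21 -0.02]
the job is handed in; nothing more can be done
None
```

I tipped the frame over, lowered it gently and pushed it back, and it now lies flat on the rest with its foot flush against the strip; I handed the job in at about 37 s, but the sign-off returned no verdict.

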